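# Slide the carving board home into its notches and lock it

### The job

Using only the fingertips, push the board with the carved stone gently along its rails, towards the post that carries the turn-button, until it drops into the locating notches there. Then push the turn-button round until it lies square across the board's edge, locking it. Do not pinch or lift the board, do not touch the stone, and leave the tools and other things on the bench where they are.

Things in the scene. Friction and masses are not known exactly. Their poses are not given: they have to be found in the camera images.
- rail_bed: Fixed wooden bed, 520 mm long along its y (sliding direction, roughly left-right), 190 mm wide along its x (away from the robot); origin on the table under its centre. Two rails 40 mm wide, centred 57 mm either side of the middle line, running surface at 40 mm height; outside them guide lips 60 mm high. Between them an open trough 74 mm wide, floor at 12 mm height, open at both ends.
- notch_left (a point): Middle of the left set of notches, at rail_bed (0, 115, 40) mm. Each set is four notches in the rails, 8 mm deep and 38 mm long. A board centred here within 4 mm drops in with all four feet at once, only here or at notch_right. Push at 50 mm/s or less, or it may overrun; end stops on the rails allow 35 mm of overrun. A dropped board cannot be pushed out again.
- notch_right (a point): Middle of the right set of notches, at rail_bed (0, -115, 40) mm; same as notch_left.
- board: Loose plywood board, 150 mm (x) x 200 mm (y, along the rails), 18 mm thick, on four feet 12 mm tall; 0.5 to 1 kg with its stone. Axes parallel to the rail bed's, 2 mm play to each guide lip. Origin: centre, at the underside of the feet: 40 mm above the table riding on the rails, 32 mm once dropped. Starts between the notch sets, 65 to 165 mm from either.
- board_top (a point): Centre of the board's upper face: 70 mm above the table riding on the rails, 62 mm once dropped. The end edges, 100 mm either side along y, are free to be pushed: they span heights 52 to 70 mm riding, 44 to 62 mm dropped.
- stone: Carved pale stone tablet with a four-lobed relief, fixed on the board, 80 mm (x) x 110 mm (y) x 27 mm tall; origin under its centre, 12 mm nearer the robot than the board's centre. Not to be touched.
- lock_post: Fixed wooden post, 36 x 36 mm, 64 mm tall, on the far side of the rail bed, with the dark wooden turn-button on top. Origin on the table under its centre; axes parallel to the rail bed's. Stands beside the wanted notches, left or right as it happens, 108 mm in +x from the rails' middle line: the board dropped there is centred at (-108, 0) mm in the post's frame.
- bare_post: The same post without a turn-button, beside the other notches (the wrong end), so 230 mm from the lock post along the rails. Origin on the table under its centre.
- turn_button (a joint): Turn-button angle a, rad: the bar points along (-cos a, sin a) in the lock post's x, y. 0 = along -x, square across the board's edge (shut); pi/2 = along +y (open). Starts at 1.32 to 1.68, clear of the sliding board; stop at -0.03; stays where left, friction 0.03 N m. It passes 3 mm over a dropped board but strikes one still riding on the rails.
- pivot (a point): Pivot axis of the turn-button, on the lock post's centre line, at the post's top (64 mm height).
- button_tip (a point): End of the turn-button's bar: 70 mm from the pivot axis, at mid-height (75 mm above the table). The bar is 22 mm wide and spans heights 65 to 85 mm; it also reaches 15 mm behind the axis.
- mallet_a: Bystander: wooden carver's mallet standing head-down, 92 mm across, 220 mm tall, near one end of the rail bed; origin under its centre
- mallet_b: Bystander: a second such mallet, beyond the rail bed; origin under its centre
- chisel_a: Bystander: steel chisel, 200 x 20 x 13 mm, lying between the robot and the rail bed; origin on the table under its shank's middle
- chisel_b: Bystander: steel chisel, 230 x 20 x 13 mm, lying beyond the rail bed; origin on the table under its shank's middle
- tin: Bystander: small open metal tin, 64 mm across, 50 mm tall, just beyond the rail bed and the posts; origin under its centre
- hammer: Bystander: hammer 260 mm long lying near the right (-y) end of the rail bed
- brush: Bystander: dusting brush lying beyond the rail bed
- offcut: Bystander: stone offcut 90 x 70 x 50 mm beyond the rail bed; origin under its centre
Not all that is in view belongs to the job. Several things have the shape of the lock_post; the one meant has the colours described above.

How it is judged:
By the outcome, as a careful person would: the job done as asked, in the order asked, and still so for the second after the job is handed in, with the robot touching nothing.
It also fails if it takes over 61 s, if anything falls off the work surface, if the arm or the gripper's body presses on something with over 40 N, if the wrist force passes 120 N, or if a joint passes its speed limit or range.

### The arm

A 6-joint arm with a two-finger parallel gripper is mounted at the origin on the work surface. World frame = base frame: x ahead of the robot, y to its left, z up, the work surface at z = 0. Lengths are in m, angles in rad, forces in N, time in s.
With the tool pointing down it reaches from about 0.325 to 0.775 m from the base axis. Payload 9.3 kg.
Tool frame: the origin (TCP) lies midway between the tips of the shut fingers; the grasp point (between the pads) lies r.grasp_offset behind it (r.grasp_offset is the distance from the TCP to the grasp point, in m); z points along the fingers, y is the line along which they close (so a half turn about z gives the same grasp; the last joint's range is limited). The gripper opens to 85 mm and grips with 20 to 120 N. Pads are 22 mm wide; open, the fingers measure 114 mm over their backs; the gripper's body (76 mm by 85 mm) begins 54 mm behind the grasp point. The pads swing forward as they close: fully open they stand 13 mm farther back than shut.
Start: joints at [0.996, 0.259, 0.021, 1.334, 0, 1.418], TCP at [0.225, 0.502, 0.231] pointing down, gripper open.
Joint ranges: [-3.04, 3.04], [-0.91, 1.82], [-1.04, 1.36], [-1.92, 1.95], [-1.52, 1.45], [-3.14, 3.14]. Speed limits (rad/s): [2.22, 2.22, 2.79, 3.14, 3.14, 3.14].

### API

Orientations are given as [roll, pitch, yaw] about the fixed x, y, z axes, in that order (R = Rz(yaw) Ry(pitch) Rx(roll)).
In Python, from station import r, gripper_to, kin, sensors, read_camera, calibration, ticket, recognise, regions_of gives the robot as it stands. Calls block until the motion is done:
- r.move_to(position, orientation): joint-space move of the TCP to a pose.
- r.move_straight(position, speed=0.15, ori=None, f_stop=None): straight line of the TCP; ori=None keeps the orientation; speed is the mean speed in m/s. With f_stop (N) it stops when the force on the tool has changed by that much, and returns True; else False.
- r.movej(angles): joint-space move.
- gripper_to(opening): finger opening in m; the grip force is fixed at half the most; returns when the fingers have stopped.
- r.hold(seconds).
- kin.ik(position, orientation): joint angles nearest the present ones, or None.
- sensors.sense(): the state.
- read_camera(name): name is "scene" or "top"; returns the picture (480x640x3 uint8, blue, green, red); there is no depth.
- calibration(name): a dict with "mtx" (3x3 intrinsics, pixels), "R" (3x3) and "t" (3): a world point X has camera coordinates R X + t. Camera axes: x right, y down, z forward; pixel columns grow to the right and rows downward; lengths in m; the calibration is good to about 2 mm. A picture is of the moment at which its call begins. calibration takes no time and is no camera call.
A pose or a line that the arm cannot do raises r.MotionError and nothing moves.
- ticket.finish_job(): hands the job in; it is judged then, once.
Trained networks look in the newest picture that a camera, given by its name, has taken for a name from the list of things; names that differ only in an ending like _2 or _b are one class to them, and where a whole thing is asked for, a point or a joint stands for the part that bears it (a point fixed in the world has none). Each returns a list of dicts, best first, with "conf" (0 to 1); they miss things now and then, are a little off and sometimes report something else, mostly with a low value. They report only what shows in the picture. A call takes as long as a camera call. They do not tell look-alikes from the thing itself.
- recognise(target, camera): "location" ([x, y, z] in m, in world coordinates, good to about 4 mm: the middle of the surface that is visible of it).
- regions_of(target, camera): "pixels" (480x640 bool, what is visible of it).
The state is a dict: "t": time; "joint_positions": joint angles; "joint_velocities": joint speeds; "effort": joint torques, N m; "tool_pos": TCP position; "tcp_rot": TCP orientation; "force": force on the tool from outside, world axes, zero at the start; "torque": the same for the moment, N m; "opening": finger opening in m; "gripper_force": force on a finger pad.
Only numpy, scipy, OpenCV 4.12 (cv2) and the standard library are available. Lean on these libraries where they do the work, as an engineer would, in place of code of your own. Each camera call takes 0.05 s, during which the arm holds its last target. There are 200 camera calls.

## Working session

There is one attempt and no reset: what is moved stays moved. The work goes in short steps, each a Python script; the robot and the scene stay as the last script left them, time stands still between calls to the robot, and variables do not carry over. Pictures are saved under pics/ and viewed, at most 10 in all, crops included, and the job is handed in when it is done.

```bash
mkdir -p pics; python3 - <<'E'
from station import *
import cv2
for c in ("top","scene"):
    im=read_camera(c); cv2.imwrite(f"pics/{c}0.png",im)
    k=calibration(c); print(c,k["mtx"].round(1).tolist(),(-k["R"].T@k["t"]).round(3))
    for n in ("board","stone","lock_post","turn_button","button_tip","bare_post","rail_bed","mallet_a","tin","hammer"):
        print(n,[(round(d["conf"],2),[round(float(v),3) for v in d["location"]]) for d in recognise(n,c)])
print(sensors.sense()["t"], r.grasp_offset)
E
```

```text
top [[612.2, 0.0, 316.3], [0.0, 612.2, 229.1], [0.0, 0.0, 1.0]] [0.244 0.005 1.501]
board [(0.65, [0.475, 0.062, 0.069])]
stone []
lock_post [(0.77, [0.571, -0.045, 0.083]), (0.63, [0.557, -0.444, 0.081]), (0.6, [0.279, -0.2, 0.084]), (0.54, [0.372, 0.159, 0.015])]
turn_button [(0.78, [0.571, -0.036, 0.086]), (0.75, [0.547, -0.445, 0.083]), (0.73, [0.267, -0.202, 0.082])]
button_tip [(0.73, [0.272, -0.205, 0.085]), (0.58, [0.547, -0.44, 0.082]), (0.56, [0.567, -0.04, 0.087]), (0.47, [0.567, -0.049, 0.089])]
bare_post [(0.79, [0.603, 0.158, 0.061])]
rail_bed [(0.72, [0.472, 0.072, 0.044])]
mallet_a [(0.88, [0.704, 0.357, 0.089]), (0.55, [0.522, 0.418, 0.089])]
tin [(0.62, [0.685, 0.018, 0.022])]
hammer [(0.57, [0.487, -0.328, 0.024]), (0.47, [0.369, 0.159, 0.016])]
scene [[505.1, 0.0, 312.4], [0.0, 505.1, 238.5], [0.0, 0.0, 1.0]] [ 1.216 -0.88   0.789]
board [(0.8, [0.498, 0.038, 0.072])]
stone [(0.69, [0.543, 0.418, 0.081]), (0.57, [0.484, 0.047, 0.089])]
lock_post [(0.93, [0.307, -0.218, 0.06]), (0.88, [0.582, -0.455, 0.061]), (0.75, [0.582, -0.069, 0.061])]
turn_button [(0.79, [0.577, -0.045, 0.082]), (0.63, [0.282, -0.212, 0.086]), (0.53, [0.5, 0.035, 0.072])]
button_tip [(0.85, [0.58, -0.045, 0.081]), (0.75, [0.558, -0.45, 0.083]), (0.64, [0.281, -0.214, 0.087])]
bare_post [(0.69, [0.624, 0.144, 0.042])]
rail_bed [(0.67, [0.485, -0.065, 0.035])]
mallet_a [(0.92, [0.722, 0.348, 0.077]), (0.64, [0.542, 0.42, 0.076])]
tin [(0.7, [0.485, 0.048, 0.087]), (0.61, [0.675, 0.011, 0.032]), (0.58, [0.582, -0.069, 0.067])]
hammer [(0.86, [0.523, -0.333, 0.023])]
1.1 0.0187
```

View pics/top0.png

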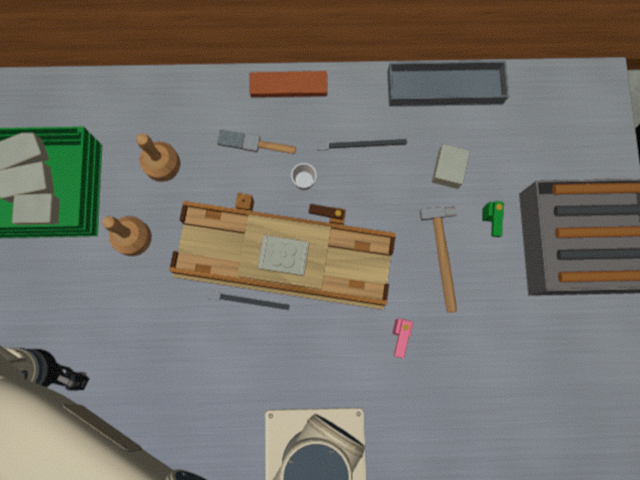

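View pics/scene0.png

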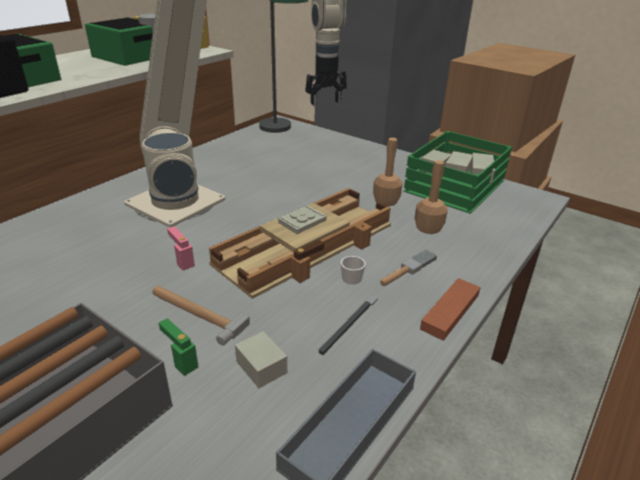

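```bash
cat > h.py <<'E'
from station import *
import cv2, numpy as np
def bp(px,z,cam="top"):
    k=calibration(cam); px=np.atleast_2d(px).astype(float)
    d=np.c_[px,np.ones(len(px))]@np.linalg.inv(k["mtx"]).T@k["R"]
    c=-k["R"].T@k["t"]; return (c+d*((z-c[2])/d[:,2])[:,None])
def proj(X,cam="top"):
    k=calibration(cam); X=np.atleast_2d(X)
    return cv2.projectPoints(X.astype(float),cv2.Rodrigues(k["R"])[0],np.array(k["t"],float),k["mtx"],None)[0][:,0]
def rect(mask,z,cam="top"):
    v,u=np.nonzero(mask); P=bp(np.c_[u,v],z,cam)[:,:2]*1000
    c,s,a=cv2.minAreaRect(P.astype(np.float32)); return np.round(c,1),np.round(s,1),round(a,2)
E
python3 - <<'E'
from h import *
im=read_camera("top")
for n,z in (("board",.07),("stone",.097),("turn_button",.085),("bare_post",.064),("rail_bed",.06),("lock_post",.064)):
    for d in regions_of(n,"top")[:3]: print(n,round(d["conf"],2),d["pixels"].sum(),*rect(d["pixels"],z))
crop=im[180:320,160:410]; cv2.imwrite("pics/crop0.png",cv2.resize(crop,None,fx=3.2,fy=3.2,interpolation=cv2.INTER_CUBIC))
E
```

```text
board 0.87 5329 [479.9  61.2] [201.8 152.1] 79.97
stone 0.57 1670 [466.2  63.5] [112.8  83.3] 81.63
turn_button 0.82 376 [ 543.8 -445.2] [26.3 86.8] 83.04
turn_button 0.77 429 [ 269.2 -206.3] [26.1 86.7] 75.21
turn_button 0.71 365 [570.3 -39.9] [84.3 26.3] 77.26
bare_post 0.65 243 [603.  154.8] [41.7 36.7] 80.52
bare_post 0.5 1395 [532.9 430.9] [117.3  93.4] 25.08
bare_post 0.34 1018 [750.7 126.8] [195.1  45.7] 79.04
rail_bed 0.93 11499 [473.2  66.2] [521.2 189.1] 80.0
lock_post 0.94 593 [ 549.8 -441. ] [50.8 89.4] 85.27
lock_post 0.72 453 [569.3 -40.2] [90.5 39. ] 79.51
lock_post 0.69 582 [ 273.8 -202.3] [44.8 91.4] 72.15
```

View pics/crop0.png

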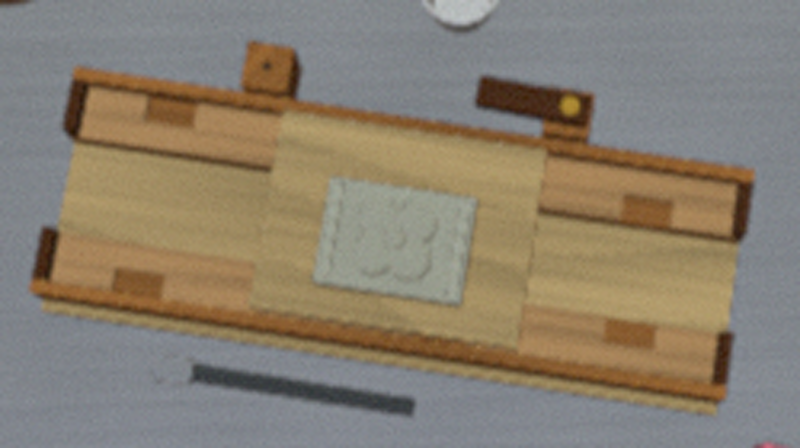

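The pictures show the dark turn-button on the right-hand post. Its pivot is at about (338,213) in the top view, and the bare post is at (244,201). The green and pink look-alikes stand clear of the rails. The board sits near the middle of the bed, so it has to go right (−y) by about 110 mm. The bed's yaw is about −10°.

```bash
cat >> h.py <<'E'
YAW=np.deg2rad(-10.0); C=np.array([.4785,.0655])   # bed frame
def W(x,y,z): # bed-local mm -> world m
    c,s=np.cos(YAW),np.sin(YAW); return [C[0]+(c*x-s*y)/1000, C[1]+(s*x+c*y)/1000, z]
def L(p):
    c,s=np.cos(YAW),np.sin(YAW); d=(np.asarray(p)[:2]-C)*1000; return np.round([c*d[0]+s*d[1],-s*d[0]+c*d[1]],1)
def O(deg): return [np.pi,0,YAW+np.deg2rad(deg)]
E
python3 - <<'E'
from h import *
piv=bp([338.1,212.8],.087)[0]; print("pivot local",L(piv),"bare",L([.603,.1548]),"board",L([.479,.0613]))
cor=np.array([(75,70),(752,172),(723,397),(33,292)])/3.2+[160,180]
print("lip corners",[L(p).tolist() for p in bp(cor,.06)])
print("notches",[L(p).tolist() for p in bp(np.array([(170,110),(138,283),(646,211),(630,332)])/3.2+[160,180],.036)])
for y in (90,-90): print(y,kin.ik(W(0,125,.052),O(y)),kin.ik(W(140,-67,.07),O(y-90)))
s=sensors.sense(); print(s["tcp_rot"],s["force"])
E
```

```text
pivot local [ 110.  -116.3] bare [107.1 109.6] board [ 1.2 -4. ]
lip corners [[85.6, 256.9], [86.3, -259.1], [-83.7, -259.3], [-84.8, 254.7]]
notches [[70.9, 185.0], [-63.9, 184.2], [49.1, -185.9], [-43.9, -186.7]]
90 [ 0.2035349   0.34950573 -0.33270171  0.88858888  0.          1.94886415] [-0.17954323  0.4385413  -0.13192931  1.00032571  0.          3.13658235]
-90 [ 0.2035349   0.34950573 -0.33270171  0.88858888  0.         -1.1927285 ] [-0.17954323  0.4385413  -0.13192931  1.00032571  0.         -0.0050103 ]
[-3.14157115e+00 -1.24298347e-05  2.71977300e+00] [-0.0133646   0.28343124  0.55818417]
```

```bash
python3 - <<'E'
from h import *
gripper_to(0.0)
r.move_straight(W(0,128,.25),.25,O(-90))
r.move_straight(W(0,128,.052),.15)
print("contact move",r.move_straight(W(0,60,.052),.03,f_stop=12)); s=sensors.sense(); print(L(s["tool_pos"]),s["force"],s["t"])
read_camera("top")
for n,z in (("board",.07),("stone",.097)):
    for d in regions_of(n,"top")[:1]: q=rect(d["pixels"],z); print(n,q,L(q[0]/1000))
E
```

```text
contact move False
[-0. 60.] [-0.06879234  3.10239058 -0.81708081] 8.3583
board (array([470.2,   9. ]), array([193.5, 152.9]), 80.12) [  1.6 -57.1]
stone (array([457.6,  14.4]), array([109. ,  80.4]), 80.07) [-11.7 -54. ]
```

```bash
python3 - <<'E'
from h import *
print("stopped",r.move_straight(W(0,-12,.052),.03,f_stop=12)); s=sensors.sense(); print(L(s["tool_pos"]),s["force"],s["t"])
r.move_straight(W(0,25,.052),.1); r.move_straight(W(0,40,.15),.2)
im=read_camera("top")
for n,z in (("board",.062),("stone",.089),("turn_button",.085)):
    for d in regions_of(n,"top")[:3]: q=rect(d["pixels"],z); print(n,q,L(q[0]/1000))
cv2.imwrite("pics/crop1.png",cv2.resize(im[180:320,160:410],None,fx=3.2,fy=3.2,interpolation=cv2.INTER_CUBIC))
E
```

```text
stopped True
[ 0.1 -6.3] [1.07905158 2.37728645 2.53305225] 10.5083
board (array([458.9, -53.5]), array([203.1, 154.9]), 79.58) [   1.4 -120.6]
stone (array([446.6, -50.1]), array([109.5,  80.7]), 80.01) [ -11.3 -119.4]
turn_button (array([570.5, -39.5]), array([87.7, 27.9]), 79.86) [108.8 -87.4]
turn_button (array([ 544.1, -445.6]), array([28.4, 88.4]), 80.44) [ 153.4 -491.9]
turn_button (array([708.9, 369.7]), array([129.5,  95. ]), 62.01) [174.1 339.6]
```

View pics/crop1.png

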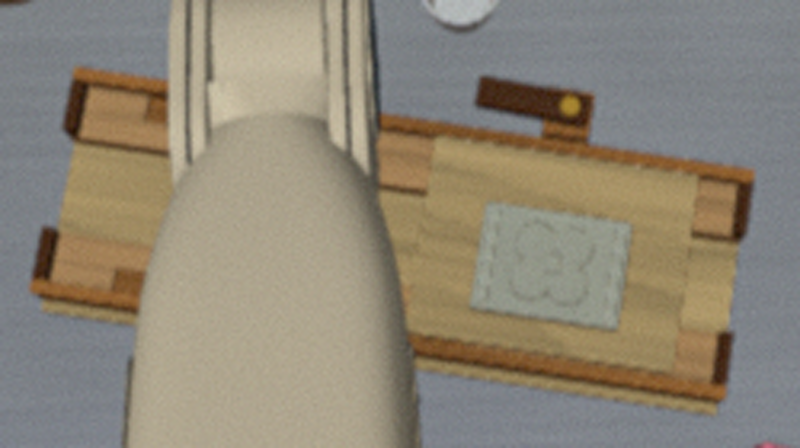

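```bash
python3 - <<'E'
from h import *
im=read_camera("scene"); cv2.imwrite("pics/scene1.png",cv2.resize(im[150:320,190:440],None,fx=3.2,fy=3.2,interpolation=cv2.INTER_CUBIC))
# top-face outline corners of the board, both hypotheses, right/far edge in scene
read_camera("top"); m=regions_of("stone","top")[0]["pixels"]; v,u=np.nonzero(m); uv=[u.mean(),v.mean()]
sm=[d for d in regions_of("stone","scene")]
for d in sm: v,u=np.nonzero(d["pixels"]); print("scene stone",d["conf"],u.mean().round(1),v.mean().round(1),u.min(),u.max(),v.min(),v.max())
b0=cv2.imread("pics/scene0.png")
for z in (.089,.097): print(z,proj(bp(uv,z),"scene"))
for zt in (.062,.070):
    P=[]
    for cx,cy in ((75,-100),(75,100),(-75,100),(-75,-100)):
        # anchor ray: board centre as seen from top
        P.append(W(1+cx,-119.5+cy,zt))
    print(zt,((proj(P,"scene")-[190,150])*3.2).round(0).tolist())
E
```

```text
scene stone 0.82 269.2 236.6 244 294 222 251
0.089 [[266.88934703 229.80064331]]
0.097 [[266.54096965 227.00835969]]
0.062 [[216.0, 377.0], [408.0, 283.0], [292.0, 214.0], [104.0, 296.0]]
0.07 [[215.0, 368.0], [408.0, 275.0], [292.0, 206.0], [103.0, 287.0]]
```

View pics/scene1.png

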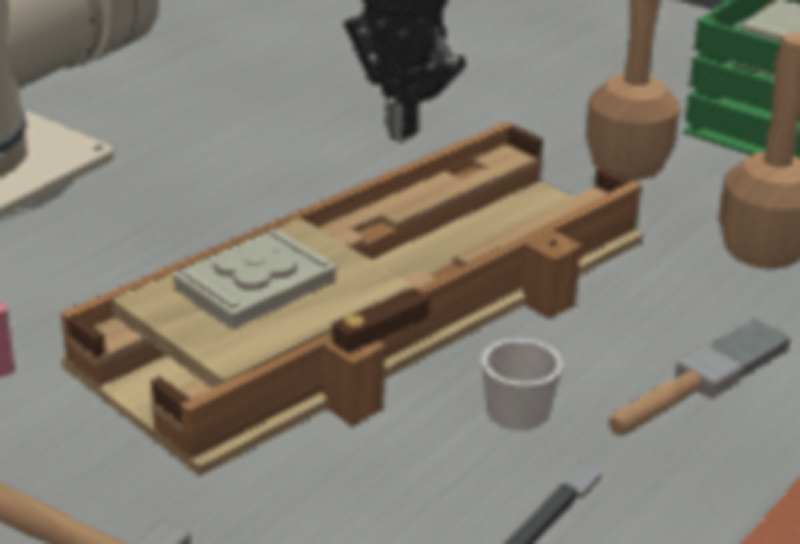

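```bash
cat >> h.py <<'E'
P=np.array([108.5,-115.5])
def fing(a,clear=0,z=.072,rad=46):
    b=np.array([-np.cos(a),np.sin(a)]); n=np.array([np.sin(a),np.cos(a)])
    q=P+rad*b+(25+clear)*n; return W(*q,z), O(-180+90-np.rad2deg(a))
E
python3 - <<'E'
from h import *
r.move_straight(W(0,40,.2),.2)
p,o=fing(1.57,16,.2); r.move_straight(p,.2,o)
p,o=fing(1.57,16); print(r.move_straight(p,.12,f_stop=8))
for a in np.r_[np.arange(1.57,.1,-.18),.08]:
    p,o=fing(a); st=r.move_straight(p,.05,o,f_stop=10); s=sensors.sense(); print(round(a,2),st,s["force"].round(1) if hasattr(s["force"],"round") else s["force"],s["t"])
    if st: break
im=read_camera("scene"); cv2.imwrite("pics/scene2.png",cv2.resize(im[150:320,190:440],None,fx=3.2,fy=3.2,interpolation=cv2.INTER_CUBIC))
E
```

```text
False
1.57 False [ 0.2 -0.3 -0.4] 15.8083
1.39 False [-1.  -0.9  0.6] 16.15
1.21 False [ 0.1 -0.4 -0.8] 16.4917
1.03 False [-1.  -0.1  0.1] 16.8333
0.85 False [-0.2 -0.6 -0.1] 17.175
0.67 False [-0.3  0.5 -0. ] 17.5167
0.49 False [ 0.1 -0.  -0.2] 17.8583
0.31 False [ 0.3  0.7 -0.2] 18.2
0.13 False [ 0.6  0.  -0.3] 18.5417
0.08 False [-0.4  0.5 -0.1] 18.7917
```

View pics/scene2.png

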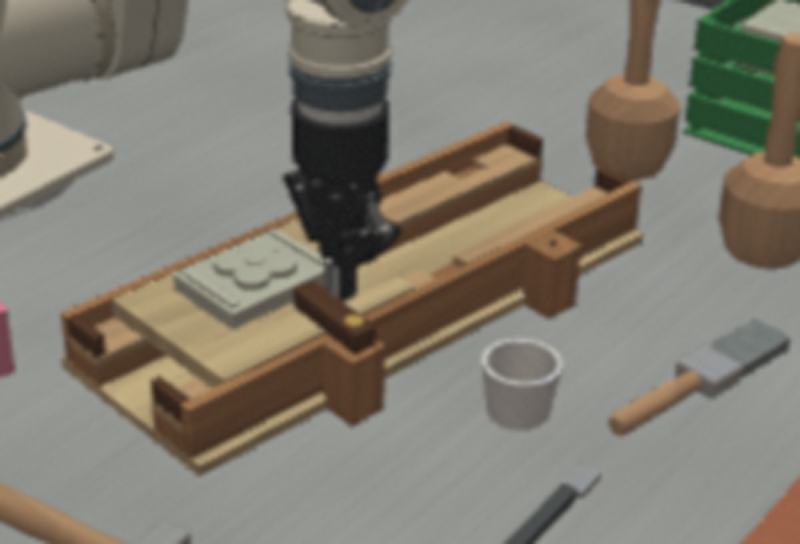

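The button has swung over the dropped board and is almost shut, with its bar running from (355,322) to (305,290). It now needs a slow push to the stop.

```bash
python3 - <<'E'
from h import *
p,o=fing(.08); ps,_=fing(0,-10)
print(r.move_straight(ps,.02,f_stop=4)); s=sensors.sense(); print(L(s["tool_pos"]),L(ps),s["force"],s["t"])
b=L(s["tool_pos"]); r.move_straight(W(b[0]+4,b[1]+18,.072),.08); r.move_straight(W(b[0]+4,b[1]+18,.22),.2)
r.move_straight(W(-20,150,.25),.25)
im=read_camera("top")
for d in regions_of("turn_button","top")[:4]: q=rect(d["pixels"],.085); print(q,L(q[0]/1000))
d=regions_of("stone","top")[0]; print(L(rect(d["pixels"],.089)[0]/1000))
cv2.imwrite("pics/crop3.png",cv2.resize(im[180:320,160:410],None,fx=3.2,fy=3.2,interpolation=cv2.INTER_CUBIC))
E
```

```text
True
[ 63.4 -92.4] [  62.5 -100.5] [2.06625731 3.75410125 2.47253573] 19.275
(array([ 269.6, -206.6]), array([24.1, 85.7]), 75.33) [-158.5 -304.2]
(array([ 544.5, -445.4]), array([26.4, 88.3]), 82.82) [ 153.7 -491.7]
(array([536.6, -62.2]), array([23.7, 85.9]), 82.06) [  79.4 -115.7]
[ -11.3 -119.6]
```

View pics/crop3.png

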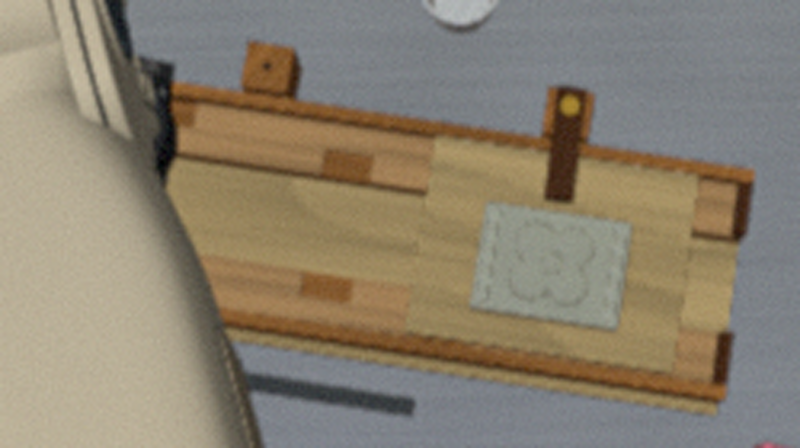

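```bash
python3 - <<'E'
from h import *
print(sensors.sense()["t"], ticket.finish_job())
E
```

```text
the job is handed in; nothing more can be done
21.8167 None
```

I pushed the board into the notches beside the turn-button post, closed the turn-button across its edge to within about 2° of square (at its stop), and handed the job in at about 22 s.

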